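# Zero the cup tally with fingertip clicks

## Task

Zero the cup tally for the next round of drinks: with a fingertip, flick the larger of the two star wheels clockwise (seen from above), click by click, until its lug with the raised stud points at the fixed pointer on that counter. Let the wheel come to rest on the last click before the pointer, then give it that final single click, never letting it run on past the pointer. Do it by pushing only: lift nothing, and leave the smaller wheel and the cups and other things on the table as they stand.

Things in the scene. Friction and masses are not known exactly. Their poses are not given: they have to be found in the camera images.
- cup_tally: Counter with the larger wheel, fixed. Origin on the table on the wheel's upright axis; x points from the axis to the fixed pointer, z up. Grey round base 104 mm across, 40 mm high, on a black foot 136 mm across, 12 mm high. Pointer: the tip of a post on a tongue of the foot, 70 to 96 mm from the axis, 20 mm wide, 68 mm high. The wheel lies level on top, clear of the base.
- cup_tally_hub (a point): Point on the larger wheel's axis, 59 mm above the table. The wheel is an aluminium disc 82 mm across with 8 straight radial lugs, one every 45 degrees, 8 mm thick, reaching 65 mm from the axis, 50 to 68 mm above the table. The free gap between lugs is 37 mm wide at 58 mm from the axis; the lug ends stand out beyond the base, with air below.
- cup_wheel_stud (a point): Top centre of the raised stud on the larger wheel's index lug: a round stud 16 mm across and 16 mm high, 53 mm from the axis, its top 84 mm above the table. It turns with the wheel.
- cup_wheel (a joint): Larger wheel's angle (rad), growing clockwise seen from above; 0: the stud's lug at the pointer. Sprung clicks at multiples of 0.785 (45 degrees), where the lugs lie at multiples of 45 degrees from the counter's x. About 4 N on a lug's end turns it; beyond half a click it snaps on to the next, short of that it springs back. Starts 2, 3 or 4 clicks short (-1.57, -2.36, -3.14).
- bowl_tally: The other counter, with the smaller wheel, to be left alone, fixed to the table. Same build and axes: base 80 mm across, foot 112 mm across, 6 lugs standing out to 48 mm from the axis between 50 and 68 mm above the table; its pointer post reaches 79 mm from the axis along its x axis.
- bowl_wheel_stud (a point): Top centre of the stud on the smaller wheel's index lug, 36 mm from its axis, 84 mm above the table.
- paper_cup: White paper cup, 76 mm across and 90 mm high, upright between the two counters; origin at the centre of its underside.
- mug: White mug, 80 mm across plus a handle, 88 mm high, upright between the counters on the robot's side, handle towards the robot; origin at the centre of its underside.
- sugar_jar: Glass jar with a metal cap, 70 mm across and 100 mm high, beyond the counters; origin at the centre of its underside.
- cup_stack: Stack of paper cups, 79 mm across and 190 mm high, far left; origin at the centre of its underside.
- spoon: Steel spoon lying on the table on the near left; origin at its underside near the middle of its length.
- book: Closed blue book 110 x 160 x 24 mm lying far right; origin at the centre of its underside.
- tea_box: Cardboard box 70 x 140 x 65 mm on the near right; origin at the centre of its underside.
Things that resemble listed ones, but are neither listed nor needed, are in the scene too. Leave any purple look-alike of the cup_tally alone.

How it is judged:
On the way:
1. the larger wheel rests on the last click before the pointer (value of joint cup_wheel between -0.935 and -0.635 rad and velocity of joint cup_wheel between -0.15 and 0.15 rad/s), for 0.25 s.
At the end, for the whole second after the job is handed in: The larger wheel is at rest with its stud's lug at the pointer (within 0.15 rad), from clockwise turning; the smaller wheel's stud has not moved by 12 mm nor any loose thing by 20 mm (value of joint cup_wheel between -0.15 and 0.15 rad and velocity of joint cup_wheel between -0.15 and 0.15 rad/s and distance of bowl_wheel_stud from where it was at the start of the episode below 0.012 m and distance of each of paper_cup, mug, sugar_jar, cup_stack, spoon, book, tea_box from where it was at the start of the episode below 0.02 m); the robot touches nothing.
It fails at once if the larger wheel ran past the pointer by more than half a click (value of joint cup_wheel above 0.45 rad).
It fails at once if the larger wheel was turned anticlockwise from the farthest start (value of joint cup_wheel below -3.574 rad).
It fails at once if the smaller wheel was turned (distance of bowl_wheel_stud from where it was at the start of the episode above 0.012 m).
It fails at once if a bystander was pushed, tipped or lifted (distance of any of paper_cup, mug, sugar_jar, cup_stack, spoon, book, tea_box from where it was at the start of the episode above 0.02 m).
It also fails if it takes over 56 s, if anything falls off the work surface, if the arm or the gripper's body presses on something with over 40 N, if the wrist force passes 120 N, or if a joint passes its speed limit or range.

## Robot

A 6-joint arm with a two-finger parallel gripper is mounted at the origin on the work surface. World frame = base frame: x ahead of the robot, y to its left, z up, the work surface at z = 0. Lengths are in m, angles in rad, forces in N, time in s.
With the tool pointing down it reaches from about 0.225 to 0.875 m from the base axis. Payload 3.4 kg.
Tool frame: the origin (TCP) lies on the centre line of the jaws, within the pads' length; the fingertips stand 17 mm ahead of it and the grasp point (between the pads) lies 2 mm behind it (manip.finger_overhang is the distance from the TCP to the fingertips, in m); y points along the fingers, x is the direction in which the jaws open and shut, and the axes are right-handed (so a half turn about y gives the same grasp; the last joint's range is limited). The gripper opens to 85 mm and grips with 20 to 120 N. Pads are 22 mm wide; open, the fingers measure 114 mm over their backs; the gripper's body (76 mm by 85 mm) begins 54 mm behind the grasp point. The pads swing forward as they close: fully open they stand 13 mm farther back than shut.
Start: joints at [-1.305, 0.276, 1.505, -0, 1.361, -0.121], TCP at [0.217, -0.533, 0.248] pointing down, gripper open.
Joint ranges: [-2.89, 2.89], [-0.75, 2.08], [0.22, 2.7], [-1.18, 4.32], [0.11, 2.71], [-2.7, 2.7]. Speed limits (rad/s): [2.57, 2.57, 3.14, 3.14, 3.14, 3.14].

## Interface

Orientations are given as a unit quaternion [w, x, y, z].
In Python, from rig import manip gives the robot as it stands.
- The arm moves only by the tool arm_command, never from a script. Its argument "commands" is a list of rows, each a list of 3 entries, a list of its own where there are three numbers: the finger opening in cm, from 0 to 8.54, then the shift along the world's x, y, z in cm, then the turn about the world's z in rad. A call has 1 to 12 rows; each row shifts and turns the commanded pose from where the row before left it; what a row does not reach is not made up. A row lasts 1/10 s, in which the tool goes at most 50 mm and 8.59 degrees, less where a joint would pass 70% of its speed; a pose out of reach is approached as far as the arm can. A call with a gripper value outside its range is refused whole. The fingers move at their own pace and stop on an object; "grip_force" is the grip in N (left out, the last holds). Time passes only in rows, so rows that do not move let the fingers close. It gives the time, the measured TCP pose, the force and the opening at its end, in the units of the state.
- manip.get_state(): the state, without advancing time (a new reading comes with each control period).
- manip.get_image(name): name is "side" or "top"; returns a dict with "pixels" (480x640x3 uint8, red, green, blue), "range_z" (480x640 float32, m along the optical axis (not along the pixel's ray), 0 where there is no reading), "intrinsics" (3x3 intrinsics, pixels), "R" (3x3) and "t" (3): a world point X has camera coordinates R X + t. Camera axes: x right, y down, z forward; pixel columns grow to the right and rows downward; lengths in m; the calibration is good to about 2 mm. A picture is of the moment at which its call begins.
- manip.sign_off(): hands the job in, once; it reports no verdict.
The state is a dict: "clock": time; "qpos": joint angles; "qd": joint speeds; "effort": joint torques, N m; "position": TCP position; "ee_rot": TCP orientation; "contact_force": force on the tool from outside, world axes, zero at the start; "moment": the same for the moment, N m; "width": finger opening in m.
Only numpy, scipy, OpenCV 4.12 (cv2) and the standard library are available. Lean on these libraries where they do the work, as an engineer would, in place of code of your own. Each camera call takes 0.05 s, during which the arm holds its last target.

## Working session

There is one attempt and no reset: what is moved stays moved. The work goes in short steps, Python scripts to look and compute and a tool call to move; the robot and the scene stay as the last step left them, time stands still between calls to the robot, and variables do not carry over. Pictures are saved under pics/ and viewed, and the job is handed in when it is done.

Besides the shell and the picture viewer there is one more tool, called after ">>>" as name(argument=value, ...), one argument or row to a line, values as JSON. arm_command: Moves the arm, as the interface text tells. Its arguments: {"type":"object","properties":{"commands":{"type":"array"},"grip_force":{"type":"number"}},"required":["commands"]}

```bash
mkdir -p pics
cat > h.py <<'E'
import numpy as np,cv2
from rig import manip
def grab(n,fn):
    im=manip.get_image(n); cv2.imwrite('pics/'+fn+'.png',im['pixels'][:,:,::-1]); np.savez('pics/'+fn+'.npz',**{k:np.array(v) for k,v in im.items()}); return im
def world(im,z=None):
    K,R,t=map(np.array,(im['intrinsics'],im['R'],im['t'])); Z=np.array(im['range_z'])
    v,u=np.mgrid[0:480,0:640]
    c=np.stack([(u-K[0,2])/K[0,0]*Z,(v-K[1,2])/K[1,1]*Z,Z],-1)
    return (c-t)@R
E
python3 - <<'E'
from h import *
for n in('top','side'): im=grab(n,n+'1'); print(im['intrinsics'],im['R'],im['t'])
print(manip.get_state())
E
```

```text
[[437.28663616   0.         325.6410369 ]
 [  0.         437.28663616 242.36881258]
 [  0.           0.           1.        ]] [[-0.0218425  -0.99929299 -0.03060097]
 [-0.99779531  0.02370798 -0.06198751]
 [ 0.06266917  0.02917954 -0.9976077 ]] [0.04336089 0.52508095 0.85576605]
[[612.15996004   0.         328.08243285]
 [  0.         612.15996004 231.72642633]
 [  0.           0.           1.        ]] [[-0.92320705 -0.38429705  0.0021274 ]
 [-0.27251544  0.65074786 -0.70870485]
 [ 0.27096878 -0.65486106 -0.70550189]] [0.49258654 0.19089686 1.14992778]
{'clock': 0.1, 'qpos': array([-1.30500181e+00,  2.76506047e-01,  1.50601844e+00,  2.79785024e-05,
        1.36071631e+00, -1.21041072e-01]), 'qd': array([ 1.12605578e-04, -1.27637216e-03, -2.00442809e-03,  6.87805724e-04,
        2.48643104e-04,  1.96088852e-05]), 'effort': array([ 5.18800844e-04, -4.17704594e+01, -2.46405351e+01, -4.10802559e-04,
        5.84509617e-03, -2.63453319e-05]), 'position': array([ 0.21678579, -0.53207628,  0.24753611]), 'ee_rot': array([ 0.58717067, -0.58639371,  0.39500548, -0.39413663]), 'contact_force': array([-0.14169182, -0.1128911 , -0.35266756]), 'moment': array([-0.01575116, -0.01539089,  0.0008553 ]), 'width': 0.08554797079135465}
```

View pics/top1.png

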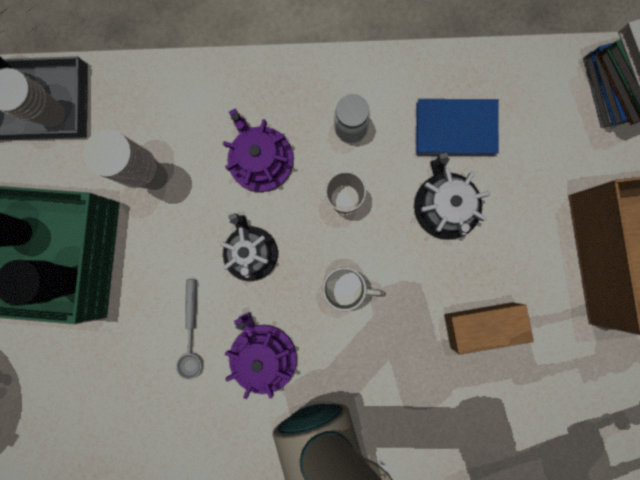

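View pics/side1.png

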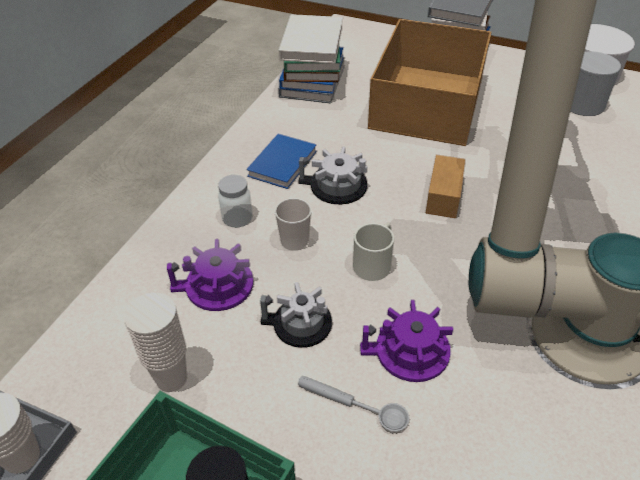

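The top view shows the grey 8-lug wheel at about (455,203), its pointer post at (440,165), and what looks like the stud at (465,230). The smaller grey wheel is at (245,252). The purple ones are decoys. Next I'll measure these.

Run:
```python
from h import *
im=dict(np.load('pics/top1.npz')); W=world(im)
P=im['pixels']
c=P[140:255,395:510,::-1]; cv2.imwrite('pics/crop1.png',cv2.resize(c,None,fx=5,fy=5,interpolation=cv2.INTER_CUBIC))
s=dict(np.load('pics/side1.npz'));c=s['pixels'][130:220,280:400,::-1]; cv2.imwrite('pics/crop2.png',cv2.resize(c,None,fx=6,fy=6,interpolation=cv2.INTER_CUBIC))
def proj(im,X):
    c=np.array(im['R'])@X+im['t']; p=im['intrinsics']@c; return p[:2]/p[2]
reg=np.zeros((480,640),bool); reg[140:255,395:510]=1
z=W[...,2]
m=reg&(z>.060)&(z<.073); 
q=W[m]; print(len(q),q.min(0),q.max(0),q.mean(0))
(cx,cy),r=cv2.minEnclosingCircle(q[:,:2].astype(np.float32)); print('circ',cx,cy,r)
hi=reg&(z>.075); n,l,st,ce=cv2.connectedComponentsWithStats(hi.astype(np.uint8))
for i in range(1,n): print(st[i],ce[i],W[l==i].mean(0))
```

```text
1960 [ 0.53100997 -0.27795476  0.06008973] [ 0.6870415  -0.15128312  0.07296663] [ 0.59896155 -0.21290947  0.06659496]
circ 0.608504056930542 -0.2098446488380432 0.07940678298473358
[437 140   1   1   1] [437. 140.] [0.47124027 0.00591076 0.88759415]
[471 140   1   1   1] [471. 140.] [0.47124027 0.00591076 0.88759415]
[496 147   1   1   1] [496. 147.] [0.47124027 0.00591076 0.88759415]
[427 149   1   1   1] [427. 149.] [0.47124027 0.00591076 0.88759415]
[482 149   1   1   1] [482. 149.] [0.47124027 0.00591076 0.88759415]
[406 152   1   1   1] [406. 152.] [0.47124027 0.00591076 0.88759415]
[463 152   1   1   1] [463. 152.] [0.47124027 0.00591076 0.88759415]
[434 157   1   1   1] [434. 157.] [0.47124027 0.00591076 0.88759415]
[507 156   1   1   1] [507. 156.] [0.47124027 0.00591076 0.88759415]
[426 159   1   1   1] [426. 159.] [0.47124027 0.00591076 0.88759415]
[437 161   1   1   1] [437. 161.] [0.47124027 0.00591076 0.88759415]
[455 161   1   1   1] [455. 161.] [0.47124027 0.00591076 0.88759415]
[494 160   1   1   1] [494. 160.] [0.47124027 0.00591076 0.88759415]
[441 163   1   1   1]
[... 3477 characters left out ...]
.88759415]
[497 242   1   1   1] [497. 242.] [0.47124027 0.00591076 0.88759415]
[453 247   1   1   1] [453. 247.] [0.47124027 0.00591076 0.88759415]
[476 247   1   1   1] [476. 247.] [0.47124027 0.00591076 0.88759415]
[480 246   1   1   1] [480. 246.] [0.47124027 0.00591076 0.88759415]
[403 249   1   1   1] [403. 249.] [0.47124027 0.00591076 0.88759415]
[406 248   1   1   1] [406. 248.] [0.47124027 0.00591076 0.88759415]
[494 249   1   1   1] [494. 249.] [0.47124027 0.00591076 0.88759415]
[508 249   1   1   1] [508. 249.] [0.47124027 0.00591076 0.88759415]
[454 250   1   1   1] [454. 250.] [0.47124027 0.00591076 0.88759415]
[509 253   1   1   1] [509. 253.] [0.47124027 0.00591076 0.88759415]
```

View pics/crop1.png

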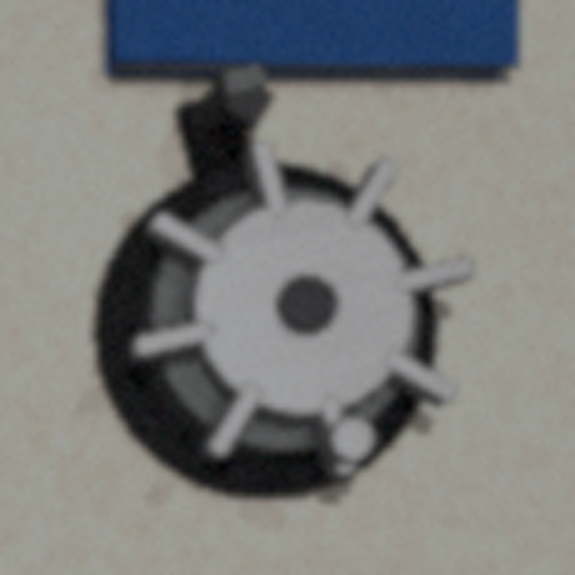

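View pics/crop2.png

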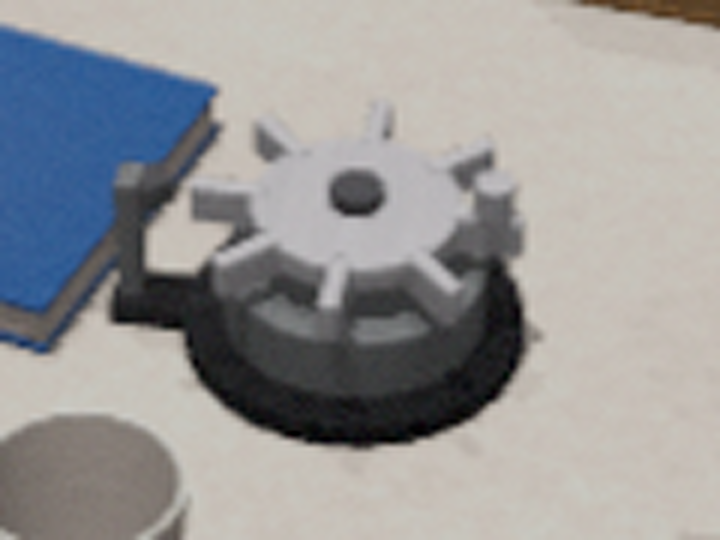

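Run:
```python
from h import *
from scipy.optimize import minimize
from scipy.spatial.transform import Rotation as Ro
im=dict(np.load('pics/top1.npz')); W=world(im); z=W[...,2]
reg=np.zeros((480,640),bool); reg[140:255,395:510]=1
h0=np.array([.594,-.213])
m=reg&(z>.062)&(z<.072)&(np.hypot(W[...,0]-h0[0],W[...,1]-h0[1])<.069)
g=im['pixels'].mean(-1); m&=g>110
q=W[m][:,:2]
def sdf(p):
    d=q-p[:2]; r=np.hypot(*d.T); a=np.arctan2(d[:,1],d[:,0])-p[2]
    a=(a+np.pi/8)%(np.pi/4)-np.pi/8
    lx,ly=r*np.cos(a),r*np.sin(a)
    out=np.minimum(np.maximum(r-.041,0),np.hypot(np.maximum(lx-.065,0),np.maximum(abs(ly)-.004,0)))
    return np.sum(np.minimum(out,.01)**2)
best=min((minimize(sdf,[*h0,a],method='Nelder-Mead',options=dict(xatol=1e-5,fatol=1e-12,initial_simplex=[[*h0,a],[h0[0]+.004,h0[1],a],[h0[0],h0[1]+.004,a],[*h0,a+.1]])) for a in np.arange(0,.78,.1)),key=lambda r:r.fun)
print(len(q),best.x,np.degrees(best.x[2]),best.fun)
p=best.x; d=np.array([.54303504,-.22518203])-p[:2]; print('stud',np.hypot(*d),np.degrees(np.arctan2(d[1],d[0])))
mp=reg&(z>.062)&(z<.07)&(W[...,0]>.64)&(W[...,0]<.70)&(W[...,1]>-.21)&(g<110)
print('post top',mp.sum(),np.median(W[mp],0))
s=manip.get_state(); w,x,y,zz=s['ee_rot']; print(Ro.from_quat([x,y,zz,w]).as_matrix().round(3)); print(manip.finger_overhang)
print([n for n in dir(manip) if n[0]!='_'])
```

```text
1684 [ 0.59483866 -0.21515749  1.00175284] 57.396209789164395 1.885091367330097e-09
stud 0.05276462936127063 -169.04803263160136
post top 104 [ 0.67506006 -0.19751115  0.06648223]
[[ 0.377 -0.     0.926]
 [-0.926  0.002  0.377]
 [-0.002 -1.     0.   ]]
0.017
['MotionError', 'finger_overhang', 'get_image', 'get_state', 'sign_off']
```

The larger wheel's hub is at (0.595, -0.215) and its lugs lie at 12.4° + 45k. The pointer is at 12.4° and the stud at about -168°, so it is 4 clicks short. I'll work on the free -y side, sweeping the closed fingertip from the gap at -55° to the gap at -100°, which is clockwise.

>>> arm_command(
  commands=[
    [0, [3.4, 2.2, -0.4], 0.02],
    [0, [3.4, 2.2, -0.4], 0.02],
    [0, [3.4, 2.2, -0.4], 0.02],
    [0, [3.4, 2.2, -0.4], 0.02],
    [0, [3.4, 2.2, -0.4], 0.02],
    [0, [3.4, 2.2, -0.4], 0.02],
    [0, [3.4, 2.2, -0.4], 0.02],
    [0, [3.4, 2.2, -0.4], 0.02],
    [0, [3.4, 2.2, -0.4], 0.02],
    [0, [3.4, 2.2, -0.4], 0.02],
    [0, [3.4, 2.2, -0.4], 0.02],
    [0, [3.4, 2.2, -0.4], 0.0],
  ],
  grip_force=30,
)

```text
clock: 1.3
position: [0.6259, -0.2673, 0.1995]
ee_rot: [-0.627, 0.627, -0.328, 0.327]
contact_force: [0.4, -0.1, -0.3]
width: -0.0001
```

>>> arm_command(
  commands=[
    [0, [0, 0, 0], 0],
    [0, [0, 0, 0], 0],
  ],
)

```text
clock: 1.5
position: [0.625, -0.2677, 0.1992]
ee_rot: [-0.627, 0.627, -0.328, 0.326]
contact_force: [-0.4, -0.7, -0.1]
width: 0.0002
```

```bash
cat > st.py <<'E'
from h import *
import sys
from scipy.spatial.transform import Rotation as Ro
H=np.array([.5948,-.2152])
def rep():
    s=manip.get_state(); p=s['position']; w,x,y,z=s['ee_rot']; M=Ro.from_quat([x,y,z,w]).as_matrix()
    d=p[:2]-H
    print('t',s['clock'],'tcp',p.round(4),'r',np.hypot(*d).round(4),'ang',np.degrees(np.arctan2(d[1],d[0])).round(1),'xyaw',np.degrees(np.arctan2(M[1,0],M[0,0])).round(1),'F',s['contact_force'].round(2),'w',round(s['width'],4),'q',s['qpos'].round(2))
def snap(n):
    im=grab('top',n+'t'); a=cv2.resize(im['pixels'][135:255,390:520,::-1],None,fx=3,fy=3,interpolation=cv2.INTER_CUBIC)
    im=grab('side',n+'s'); b=cv2.resize(im['pixels'][80:230,260:410,::-1],(360,360),interpolation=cv2.INTER_CUBIC)
    cv2.imwrite('pics/'+n+'.png',np.hstack([a,b]))
rep()
if len(sys.argv)>1: snap(sys.argv[1]);
E
python3 st.py a1
```

```text
t 1.5 tcp [ 0.625  -0.2677  0.1992] r 0.0605 ang -60.1 xyaw -55.1 F [-0.43 -0.7  -0.1 ] w 0.0002 q [-0.51  0.46  1.34 -0.    1.35  0.46]
```

View pics/a1.png

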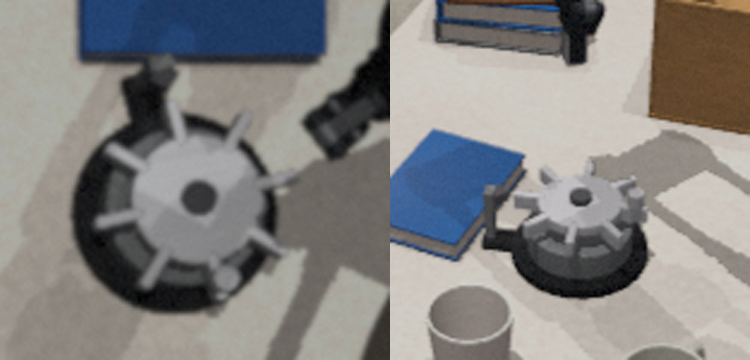

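The fingertip shows at about pixel (502,178) in the top view. I'll check whether parallax alone explains that offset from the wheel.

Run:
```python
from h import *
im=dict(np.load('pics/a1t.npz')); W=world(im)
X=np.array([.625,-.2677,.182]); c=im['R']@X+im['t']; p=im['intrinsics']@c; print(p[:2]/p[2])
z=W[...,2]; reg=np.zeros((480,640),bool); reg[150:200,480:525]=1
m=reg&(z>.15)&(z<.215); print(m.sum(),W[m].min(0),W[m].max(0),W[m].mean(0), np.unique(z[reg].round(2),return_counts=True))
for zz in (.18,.19,.2,.21):
  k=reg&(abs(z-zz)<.005); q=W[k]
  if len(q)>3: print(zz,len(q),q[:,:2].min(0),q[:,:2].max(0))
```

```text
[506.39851981 170.37000477]
8 [ 0.61217123 -0.26816656  0.19800139] [ 0.6317903  -0.25572395  0.2116645 ] [ 0.62423908 -0.25946754  0.20615316] (array([-0.01, -0.  ,  0.01,  0.02,  0.03,  0.06,  0.07,  0.2 ,  0.21,
        0.22,  0.23,  0.24,  0.25,  0.26,  0.27,  0.28,  0.29,  0.3 ,
        0.31,  0.32,  0.33,  0.34,  0.89]), array([   1, 1369,   26,   58,    9,    6,   38,    3,    5,    1,    9,
         35,   34,   19,  165,  130,  105,   65,   62,   61,   35,    2,
         12]))
0.21 5 [ 0.61217123 -0.26816656] [ 0.62928516 -0.25572395]
```

>>> arm_command(
  commands=[
    [0, [0.5, 0.1, -2.0], 0],
    [0, [0, 0, -3.0], 0],
    [0, [0, 0, -3.0], 0],
    [0, [0, 0, 0], 0],
    [0, [0, 0, 0], 0],
  ],
)

```text
clock: 2.1
position: [0.6291, -0.2685, 0.1207]
ee_rot: [-0.626, 0.626, -0.328, 0.328]
contact_force: [0.1, -0.7, 0.1]
width: -0.0004
```

```bash
python3 st.py a2
```

```text
t 2.1 tcp [ 0.6291 -0.2685  0.1207] r 0.0634 ang -57.2 xyaw -55.3 F [ 0.09 -0.72  0.06] w -0.0004 q [-0.5   0.52  1.44 -0.    1.18  0.46]
```

View pics/a2.png

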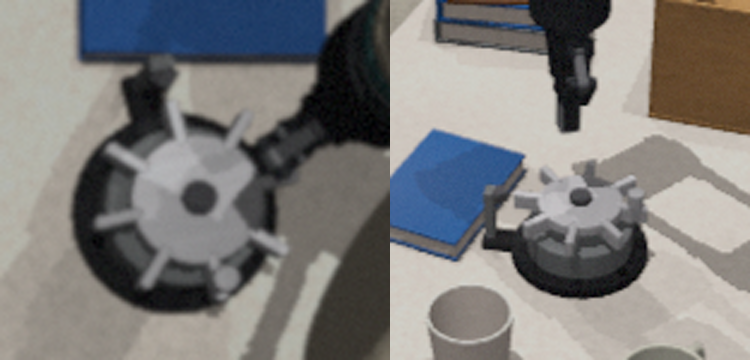

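The fingertip is over the gap between the -33° and -78° lugs. I'll trim its position and lower it in.

>>> arm_command(
  commands=[
    [0, [0.2, 0.15, 0], 0],
    [0, [0, 0, -2.0], 0],
    [0, [0, 0, -1.5], 0],
    [0, [0, 0, -1.5], 0],
    [0, [0, 0, 0], 0],
    [0, [0, 0, 0], 0],
  ],
)

```text
clock: 2.8
position: [0.6322, -0.2661, 0.0707]
ee_rot: [-0.627, 0.627, -0.328, 0.328]
contact_force: [0.1, -0.5, -0.4]
width: 0.0
```

```bash
python3 st.py a3
python3 - <<'E'
import numpy as np
a=np.radians(np.linspace(-55.1,-100.1,10)); P=63*np.c_[np.cos(a),np.sin(a)]; print(np.diff(P,axis=0).round(2)/10)
E
```

```text
t 2.8 tcp [ 0.6322 -0.2661  0.0707] r 0.0632 ang -53.7 xyaw -55.2 F [ 0.09 -0.45 -0.37] w 0.0 q [-0.5   0.57  1.49 -0.    1.08  0.46]
[[-0.464 -0.294]
 [-0.488 -0.253]
 [-0.508 -0.209]
 [-0.524 -0.164]
 [-0.537 -0.118]
 [-0.545 -0.071]
 [-0.549 -0.023]
 [-0.549  0.025]
 [-0.545  0.073]]
```

View pics/a3.png

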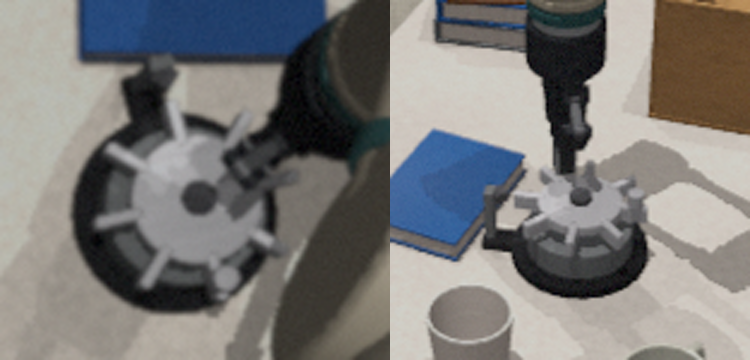

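The fingertip is in the gap and feels no contact force. First click: a slow sweep clockwise.

>>> arm_command(
  commands=[
    [0, [-0.23, -0.15, 0], -0.044],
    [0, [-0.23, -0.15, 0], -0.044],
    [0, [-0.24, -0.13, 0], -0.044],
    [0, [-0.24, -0.13, 0], -0.044],
    [0, [-0.25, -0.11, 0], -0.044],
    [0, [-0.25, -0.1, 0], -0.044],
    [0, [-0.26, -0.08, 0], -0.044],
    [0, [-0.26, -0.08, 0], -0.044],
    [0, [-0.27, -0.06, 0], -0.044],
    [0, [-0.27, -0.06, 0], -0.044],
  ],
)

```text
clock: 3.9
position: [0.6134, -0.2768, 0.0718]
ee_rot: [0.542, -0.537, 0.453, -0.461]
contact_force: [1.6, -1.4, 0.3]
width: -0.0001
```

```bash
python3 st.py a4
```

```text
t 3.9 tcp [ 0.6134 -0.2768  0.0718] r 0.0644 ang -73.2 xyaw -80.6 F [ 1.61 -1.43  0.27] w -0.0001 q [-0.53  0.54  1.53  0.01  1.05  0.87]
```

View pics/a4.png

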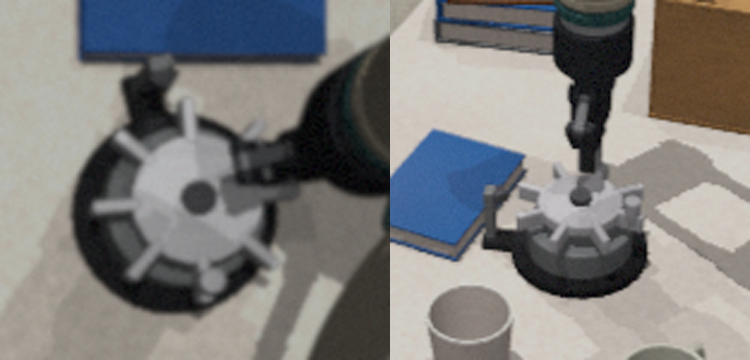

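The wheel has turned about 10° and isn't past the half click yet, so I'll keep sweeping.

>>> arm_command(
  commands=[
    [0, [-0.27, -0.04, 0], -0.044],
    [0, [-0.27, -0.04, 0], -0.044],
    [0, [-0.27, -0.02, 0], -0.044],
    [0, [-0.27, -0.01, 0], -0.044],
    [0, [-0.27, 0.01, 0], -0.044],
    [0, [-0.27, 0.01, 0], -0.044],
    [0, [0, 0, 0], 0],
    [0, [0, 0, 0], 0],
    [0, [0, 0, 0], 0],
  ],
)

```text
clock: 4.9
position: [0.5906, -0.2775, 0.0706]
ee_rot: [-0.475, 0.475, -0.523, 0.524]
contact_force: [-0.3, 0.4, 0.2]
width: -0.0
```

```bash
python3 st.py a5
```

```text
t 4.9 tcp [ 0.5906 -0.2775  0.0706] r 0.0625 ang -93.9 xyaw -95.5 F [-0.3   0.39  0.22] w -0.0 q [-0.55  0.52  1.57 -0.    1.04  1.12]
```

View pics/a5.png

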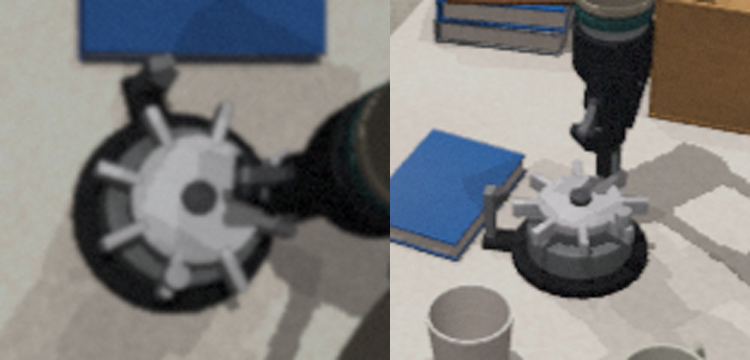

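The wheel looks about 30° into the click, and the contact force is about zero. I'll check whether it is still turning.

```bash
cat > wh.py <<'E'
from h import *
from scipy.optimize import minimize_scalar
H=np.array([.5948,-.2152])
def wheel(im):
    W=world(im); z=W[...,2]; d=W[...,:2]-H; r=np.hypot(d[...,0],d[...,1])
    g=np.array(im['pixels']).mean(-1)
    m=(z>.060)&(z<.072)&(r>.047)&(r<.064)&(g>80)
    a=np.degrees(np.arctan2(d[m][:,1],d[m][:,0]))
    ph=np.degrees(np.angle(np.exp(1j*np.radians(a*8)).mean()))/8
    s=(z>.078)&(z<.088)&(r>.042)&(r<.064); ds=np.median(d[s],0)
    print('lug phase mod45',(ph%45).round(1),'n',m.sum(),'coh',abs(np.exp(1j*np.radians(a*8)).mean()).round(2),'stud',s.sum(),np.degrees(np.arctan2(ds[1],ds[0])).round(1))
if __name__=='__main__':
    for f in ('top1','a1t','a3t','a4t','a5t'): wheel(dict(np.load('pics/'+f+'.npz')))
    wheel(manip.get_image('top'));wheel(manip.get_image('top'))
    im=manip.get_image('side'); wheel(im)
E
python3 wh.py
```

```text
lug phase mod45 12.4 n 286 coh 0.94 stud 61 -168.6
lug phase mod45 12.5 n 286 coh 0.94 stud 63 -168.6
lug phase mod45 12.5 n 267 coh 0.94 stud 61 -168.5
lug phase mod45 2.7 n 258 coh 0.94 stud 62 -178.3
lug phase mod45 25.2 n 239 coh 0.94 stud 66 159.4
lug phase mod45 25.1 n 241 coh 0.94 stud 66 159.1
lug phase mod45 25.1 n 238 coh 0.94 stud 68 159.4
lug phase mod45 24.9 n 207 coh 0.89 stud 66 165.4
```

>>> arm_command(
  commands=[
    [0, [-0.27, 0.02, 0], -0.044],
    [0, [-0.27, 0.02, 0], -0.044],
    [0, [0, 0, 0], 0],
    [0, [0, 0, 0], 0],
    [0, [0, 0, 0], 0],
  ],
)

```text
clock: 5.65
position: [0.5854, -0.2771, 0.0703]
ee_rot: [-0.452, 0.452, -0.544, 0.544]
contact_force: [0.3, -1.1, -0.7]
width: -0.0004
```

```bash
python3 st.py a6; python3 -c "
from wh import *
wheel(manip.get_image('top'))
W=world(dict(np.load('pics/a6t.npz')));z=W[...,2]
d=W[...,:2]-H
a=np.degrees(np.arctan2(d[...,1],d[...,0]));r=np.hypot(d[...,0],d[...,1])
for zz in np.arange(.06,.14,.01):
  m=(abs(z-zz)<.005)&(r>.04)&(r<.12)&(a<-40)&(a>-150)
  q=W[m]
  if len(q): print(zz.round(3),len(q),q.min(0).round(3),q.max(0).round(3))
"
```

```text
t 5.65 tcp [ 0.5854 -0.2771  0.0703] r 0.0626 ang -98.6 xyaw -100.6 F [ 0.29 -1.1  -0.75] w -0.0004 q [-0.55  0.52  1.59 -0.    1.04  1.21]
lug phase mod45 19.0 n 236 coh 0.94 stud 67 153.4
0.06 36 [ 0.564 -0.281  0.055] [ 0.581 -0.244  0.065]
0.07 69 [ 0.565 -0.282  0.065] [ 0.616 -0.25   0.074]
0.08 10 [ 0.574 -0.276  0.077] [ 0.58  -0.264  0.084]
0.09 5 [ 0.572 -0.28   0.085] [ 0.581 -0.262  0.094]
0.1 11 [ 0.574 -0.264  0.096] [ 0.581 -0.253  0.104]
0.11 18 [ 0.575 -0.262  0.106] [ 0.586 -0.252  0.114]
0.12 11 [ 0.57  -0.264  0.118] [ 0.58  -0.258  0.124]
0.13 10 [ 0.57  -0.266  0.128] [ 0.578 -0.256  0.135]
0.14 8 [ 0.571 -0.259  0.135] [ 0.578 -0.253  0.144]
```

View pics/a6.png

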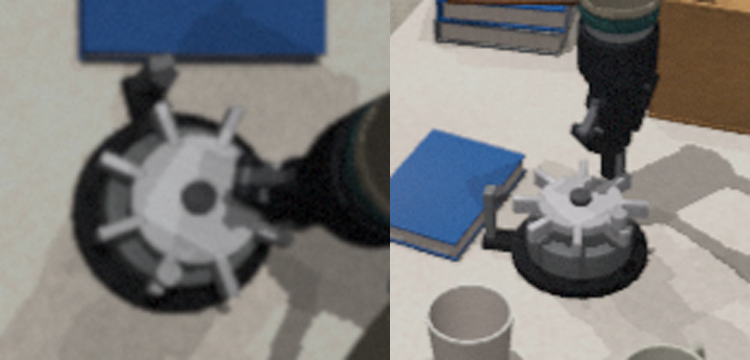

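The wheel is following the finger, at about 38° of the 45°. I'll lift straight out and see where it settles.

>>> arm_command(
  commands=[
    [0, [0, 0, 0], 0],
    [0, [0, 0, 0], 0],
    [0, [0, 0, 0], 0],
  ],
)

```text
clock: 6.1
position: [0.5853, -0.2771, 0.0703]
ee_rot: [-0.452, 0.452, -0.544, 0.544]
contact_force: [-0.2, -0.0, -0.3]
width: 0.0003
```

```bash
python3 st.py; python3 -c "
from wh import *
wheel(manip.get_image('top'))"
```

```text
t 6.1 tcp [ 0.5853 -0.2771  0.0703] r 0.0626 ang -98.7 xyaw -100.6 F [-0.22 -0.02 -0.26] w 0.0003 q [-0.55  0.52  1.59 -0.    1.04  1.21]
lug phase mod45 19.1 n 232 coh 0.94 stud 70 153.4
```

>>> arm_command(
  commands=[
    [0, [0, 0, 1.0], 0],
    [0, [0, 0, 2.0], 0],
    [0, [0, 0, 2.0], 0],
    [0, [0, 0, 0], 0],
    [0, [0, 0, 0], 0],
  ],
)

```text
clock: 6.65
position: [0.5855, -0.2772, 0.1209]
ee_rot: [-0.452, 0.452, -0.544, 0.545]
contact_force: [-0.9, -0.1, -0.3]
width: 0.0003
```

```bash
python3 st.py a7; python3 -c "
from wh import *
wheel(manip.get_image('top'))"
```

```text
t 6.65 tcp [ 0.5855 -0.2772  0.1209] r 0.0627 ang -98.6 xyaw -100.6 F [-0.93 -0.1  -0.29] w 0.0003 q [-0.55  0.47  1.53 -0.    1.14  1.21]
lug phase mod45 19.0 n 226 coh 0.94 stud 60 153.7
```

View pics/a7.png

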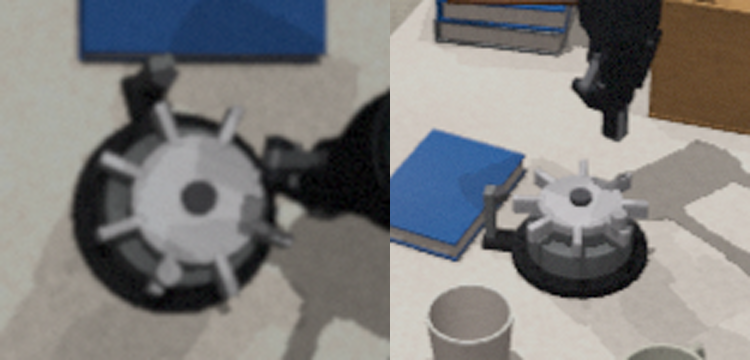

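The wheel rests by friction at 38.5° turned, 6.5° short of the click, and the springs don't finish it. So each stroke has to carry the lug all the way to its click. I'll plan the second stroke from the -50° gap to -105°.

Run:
```python
import numpy as np
a=np.radians(np.linspace(-50,-105,21)); P=6.3*np.c_[np.cos(a),np.sin(a)]; P=P.round(2); print(np.diff(P,axis=0).round(2).tolist(), P[0],P[-1])
```

```text
[[-0.24, -0.18], [-0.24, -0.18], [-0.25, -0.17], [-0.27, -0.15], [-0.26, -0.14], [-0.28, -0.13], [-0.28, -0.11], [-0.28, -0.1], [-0.29, -0.09], [-0.3, -0.07], [-0.29, -0.06], [-0.3, -0.04], [-0.3, -0.03], [-0.31, -0.02], [-0.3, 0.0], [-0.3, 0.02], [-0.3, 0.02], [-0.3, 0.05], [-0.3, 0.05], [-0.29, 0.07]] [ 4.05 -4.83] [-1.63 -6.09]
```

>>> arm_command(
  commands=[
    [0, [1.0, 0.27, 0], 0.13],
    [0, [1.0, 0.27, 0], 0.13],
    [0, [1.0, 0.27, 0], 0.13],
    [0, [1.0, 0.27, 0], 0.13],
    [0, [1.0, 0.27, 0], 0.13],
    [0, [0, 0, 0], 0.13],
    [0, [0, 0, 0], 0.1],
    [0, [0, 0, 0], 0],
    [0, [0, 0, 0], 0],
  ],
)

```text
clock: 7.7
position: [0.6349, -0.2633, 0.1194]
ee_rot: [0.64, -0.64, 0.301, -0.3]
contact_force: [0.8, -0.3, 0.2]
width: 0.0
```

```bash
python3 st.py
```

```text
t 7.7 tcp [ 0.6349 -0.2633  0.1194] r 0.0626 ang -50.2 xyaw -50.3 F [ 0.84 -0.31  0.17] w 0.0 q [-0.49  0.53  1.43 -0.    1.19  0.38]
```

>>> arm_command(
  commands=[
    [0, [0, 0, -2.0], 0],
    [0, [0, 0, -1.5], 0],
    [0, [0, 0, -1.4], 0],
    [0, [0, 0, 0], 0],
    [0, [0, 0, 0], 0],
  ],
)

```text
clock: 8.2
position: [0.6353, -0.2636, 0.0711]
ee_rot: [-0.64, 0.64, -0.3, 0.3]
contact_force: [-0.1, 0.1, 0.4]
width: 0.0001
```

>>> arm_command(
  commands=[
    [0, [-0.24, -0.18, 0], -0.048],
    [0, [-0.24, -0.18, 0], -0.048],
    [0, [-0.25, -0.17, 0], -0.048],
    [0, [-0.27, -0.15, 0], -0.048],
    [0, [-0.26, -0.14, 0], -0.048],
    [0, [-0.28, -0.13, 0], -0.048],
    [0, [-0.28, -0.11, 0], -0.048],
    [0, [-0.28, -0.1, 0], -0.048],
    [0, [-0.29, -0.09, 0], -0.048],
    [0, [-0.3, -0.07, 0], -0.048],
    [0, [-0.29, -0.06, 0], -0.048],
    [0, [-0.3, -0.04, 0], -0.048],
  ],
)

```text
clock: 9.4
position: [0.6038, -0.278, 0.0725]
ee_rot: [0.529, -0.528, 0.469, -0.471]
contact_force: [0.1, -0.8, -0.4]
width: 0.0002
```

>>> arm_command(
  commands=[
    [0, [-0.3, -0.03, 0], -0.048],
    [0, [-0.31, -0.02, 0], -0.048],
    [0, [-0.3, 0, 0], -0.048],
    [0, [-0.3, 0.02, 0], -0.048],
    [0, [-0.3, 0.02, 0], -0.048],
    [0, [-0.3, 0.05, 0], -0.048],
    [0, [0, 0, 0], 0],
    [0, [0, 0, 0], 0],
    [0, [0, 0, 0], 0],
  ],
)

```text
clock: 10.3
position: [0.5848, -0.2776, 0.0719]
ee_rot: [-0.456, 0.456, -0.54, 0.541]
contact_force: [-0.1, -0.0, -0.0]
width: -0.0001
```

```bash
python3 st.py b1;python3 -c "
from wh import *
wheel(manip.get_image('top'))"
```

```text
t 10.3 tcp [ 0.5848 -0.2776  0.0719] r 0.0632 ang -99.1 xyaw -99.7 F [-0.14 -0.01 -0.05] w -0.0001 q [-0.55  0.52  1.59 -0.    1.04  1.19]
lug phase mod45 18.8 n 240 coh 0.94 stud 63 108.8
```

View pics/b1.png

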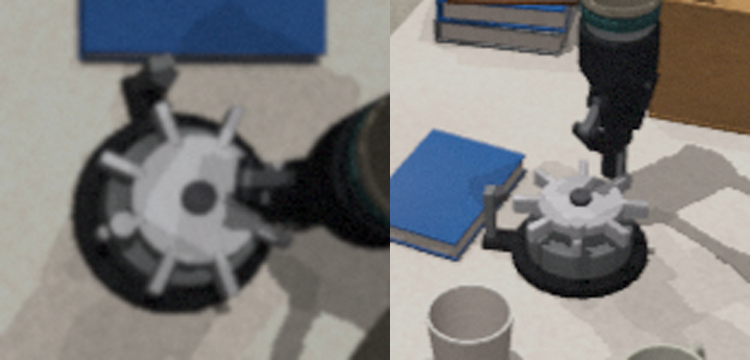

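The second stroke repeated well, leaving the stud at 108.8° against about 102.5° for that click. I'll push a little further, then lift out.

>>> arm_command(
  commands=[
    [0, [-0.28, 0.05, 0], -0.044],
    [0, [-0.28, 0.06, 0], -0.044],
    [0, [0, 0, 0], 0],
    [0, [0, 0, 0], 0],
  ],
)

```text
clock: 10.85
position: [0.5789, -0.2763, 0.0713]
ee_rot: [-0.432, 0.432, -0.56, 0.56]
contact_force: [-0.8, -0.6, -0.3]
width: -0.0001
```

```bash
python3 st.py ;python3 -c "
from wh import *
wheel(manip.get_image('top'))"
```

```text
t 10.85 tcp [ 0.5789 -0.2763  0.0713] r 0.0631 ang -104.5 xyaw -104.7 F [-0.84 -0.57 -0.26] w -0.0001 q [-0.55  0.51  1.6  -0.    1.03  1.27]
lug phase mod45 12.4 n 235 coh 0.94 stud 69 103.6
```

>>> arm_command(
  commands=[
    [0, [0, 0, 1.0], 0],
    [0, [0, 0, 2.0], 0],
    [0, [0, 0, 2.0], 0],
    [0, [1.0, 0.25, 0], 0.13],
    [0, [1.0, 0.25, 0], 0.13],
    [0, [1.0, 0.25, 0], 0.13],
    [0, [1.0, 0.25, 0], 0.13],
    [0, [1.0, 0.25, 0], 0.13],
    [0, [0.5, 0, 0], 0.13],
    [0, [0, 0, 0], 0.13],
    [0, [0, 0, 0], 0],
  ],
)

```text
clock: 12.0
position: [0.6343, -0.2638, 0.122]
ee_rot: [-0.634, 0.634, -0.313, 0.313]
contact_force: [-0.3, -0.5, 0.0]
width: 0.0001
```

```bash
python3 st.py b2;python3 -c "
from wh import *
wheel(manip.get_image('top'))"
```

```text
t 12.0 tcp [ 0.6343 -0.2638  0.122 ] r 0.0626 ang -50.9 xyaw -52.6 F [-0.27 -0.54  0.03] w 0.0001 q [-0.5   0.52  1.43 -0.    1.19  0.42]
lug phase mod45 12.3 n 289 coh 0.94 stud 59 102.6
```

View pics/b2.png

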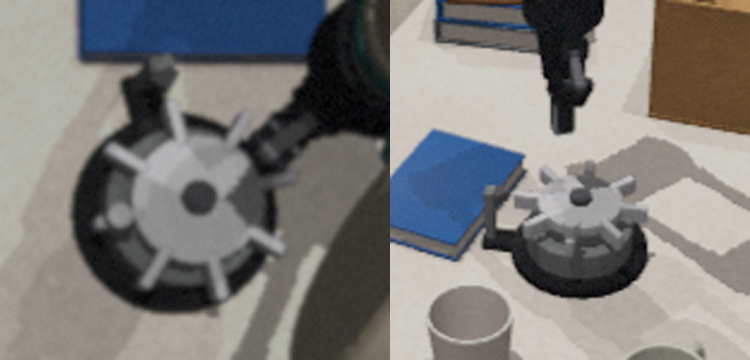

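Two clicks are done: lug phase 12.3° and stud at 102.6°. Third click, starting at -53° and ending at -104.5°.

Run:
```python
import numpy as np
a=np.radians(np.linspace(-53,-104.5,20)); P=6.3*np.c_[np.cos(a),np.sin(a)]; P=P.round(2); print(np.diff(P,axis=0).round(2).tolist(), P[0]+[59.48,-21.52],P[-1])
```

```text
[[-0.24, -0.18], [-0.25, -0.16], [-0.26, -0.15], [-0.26, -0.13], [-0.27, -0.13], [-0.28, -0.11], [-0.28, -0.1], [-0.29, -0.09], [-0.29, -0.07], [-0.29, -0.06], [-0.29, -0.04], [-0.3, -0.03], [-0.3, -0.02], [-0.29, 0.0], [-0.3, 0.01], [-0.3, 0.03], [-0.29, 0.04], [-0.3, 0.05], [-0.29, 0.07]] [ 63.27 -26.55] [-1.58 -6.1 ]
```

>>> arm_command(
  commands=[
    [0, [-0.15, -0.2, -2.0], 0],
    [0, [0, 0, -1.5], 0],
    [0, [0, 0, -1.5], 0],
    [0, [0, 0, 0], 0],
    [0, [0, 0, 0], 0],
  ],
)

```text
clock: 12.65
position: [0.6323, -0.2658, 0.0712]
ee_rot: [-0.634, 0.634, -0.314, 0.313]
contact_force: [-0.1, 0.5, 0.8]
width: 0.0001
```

```bash
python3 st.py ;python3 -c "
from wh import *
wheel(manip.get_image('top'))"
```

```text
t 12.65 tcp [ 0.6323 -0.2658  0.0712] r 0.063 ang -53.4 xyaw -52.6 F [-0.14  0.51  0.81] w 0.0001 q [-0.5   0.57  1.49 -0.    1.09  0.42]
lug phase mod45 12.3 n 272 coh 0.93 stud 59 102.6
```

>>> arm_command(
  commands=[
    [0, [-0.24, -0.18, 0], -0.047],
    [0, [-0.25, -0.16, 0], -0.047],
    [0, [-0.26, -0.15, 0], -0.047],
    [0, [-0.26, -0.13, 0], -0.047],
    [0, [-0.27, -0.13, 0], -0.047],
    [0, [-0.28, -0.11, 0], -0.047],
    [0, [-0.28, -0.1, 0], -0.047],
    [0, [-0.29, -0.09, 0], -0.047],
    [0, [-0.29, -0.07, 0], -0.047],
    [0, [-0.29, -0.06, 0], -0.047],
    [0, [-0.29, -0.04, 0], -0.047],
    [0, [-0.3, -0.03, 0], -0.047],
  ],
)

```text
clock: 13.9
position: [0.601, -0.2786, 0.0727]
ee_rot: [0.522, -0.521, 0.477, -0.479]
contact_force: [3.6, 0.7, -1.6]
width: -0.0004
```

>>> arm_command(
  commands=[
    [0, [-0.3, -0.02, 0], -0.047],
    [0, [-0.29, 0, 0], -0.047],
    [0, [-0.3, 0.01, 0], -0.047],
    [0, [-0.3, 0.03, 0], -0.047],
    [0, [-0.29, 0.04, 0], -0.047],
    [0, [0, 0, 0], 0],
    [0, [0, 0, 0], 0],
    [0, [0, 0, 0], 0],
  ],
)

```text
clock: 14.7
position: [0.5849, -0.2779, 0.0719]
ee_rot: [-0.462, 0.462, -0.535, 0.535]
contact_force: [1.2, -0.0, -0.3]
width: 0.0
```

```bash
python3 st.py ;python3 -c "
from wh import *
wheel(manip.get_image('top'))"
```

```text
t 14.7 tcp [ 0.5849 -0.2779  0.0719] r 0.0634 ang -99.0 xyaw -98.3 F [ 1.23 -0.01 -0.33] w 0.0 q [-0.55  0.52  1.59 -0.    1.04  1.17]
lug phase mod45 19.5 n 239 coh 0.94 stud 65 65.0
```

>>> arm_command(
  commands=[
    [0, [-0.3, 0.04, 0], -0.05],
    [0, [-0.3, 0.06, 0], -0.05],
    [0, [0, 0, 0], 0],
    [0, [0, 0, 0], 0],
  ],
)

```text
clock: 15.15
position: [0.5787, -0.2767, 0.0714]
ee_rot: [-0.435, 0.435, -0.557, 0.557]
contact_force: [0.7, -0.1, -0.8]
width: 0.0
```

```bash
python3 st.py ;python3 -c "
from wh import *
wheel(manip.get_image('top'))"
```

```text
t 15.15 tcp [ 0.5787 -0.2767  0.0714] r 0.0636 ang -104.7 xyaw -104.0 F [ 0.72 -0.07 -0.82] w 0.0 q [-0.55  0.51  1.6  -0.    1.03  1.26]
lug phase mod45 12.4 n 235 coh 0.94 stud 69 57.9
```

>>> arm_command(
  commands=[
    [0, [0, 0, 1.0], 0],
    [0, [0, 0, 2.0], 0],
    [0, [0, 0, 2.0], 0],
    [0, [1.0, 0.2, 0], 0.13],
    [0, [1.0, 0.2, 0], 0.13],
    [0, [1.0, 0.2, 0], 0.13],
    [0, [1.0, 0.2, 0], 0.13],
    [0, [1.0, 0.2, 0], 0.13],
    [0, [0.35, 0.05, 0], 0.13],
    [0, [0, 0, 0], 0.13],
    [0, [0, 0, 0], 0],
    [0, [0, 0, 0], 0],
  ],
)

```text
clock: 16.4
position: [0.6322, -0.2662, 0.1218]
ee_rot: [-0.635, 0.635, -0.31, 0.311]
contact_force: [-0.0, -0.4, -0.1]
width: 0.0003
```

```bash
python3 st.py c2;python3 -c "
from wh import *
wheel(manip.get_image('top'))"
```

```text
t 16.4 tcp [ 0.6322 -0.2662  0.1218] r 0.0632 ang -53.8 xyaw -52.1 F [-0.02 -0.42 -0.1 ] w 0.0003 q [-0.5   0.52  1.43 -0.    1.19  0.41]
lug phase mod45 12.2 n 270 coh 0.93 stud 63 58.1
```

View pics/c2.png

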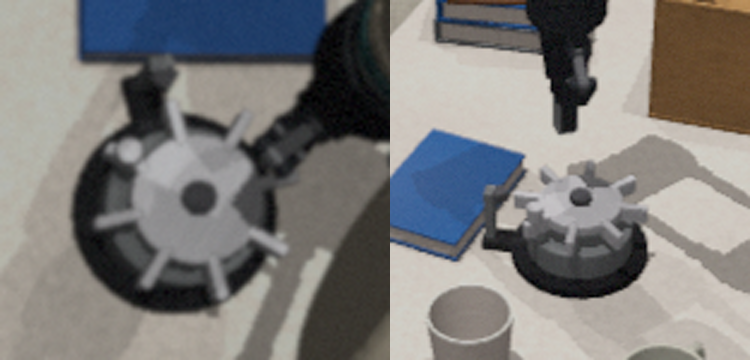

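The wheel is at rest on the last click, with its stud one lug short of the pointer at 58°. It has sat there for over 1 s. Now the final single click with the same stroke.

>>> arm_command(
  commands=[
    [0, [0, 0, -2.0], 0],
    [0, [0, 0, -1.5], 0],
    [0, [0, 0, -1.5], 0],
    [0, [0, 0, 0], 0],
    [0, [0, 0, 0], 0],
  ],
)

```text
clock: 17.05
position: [0.632, -0.2662, 0.0711]
ee_rot: [-0.636, 0.636, -0.31, 0.31]
contact_force: [-0.4, -0.6, 0.3]
width: 0.0003
```

>>> arm_command(
  commands=[
    [0, [-0.24, -0.18, 0], -0.047],
    [0, [-0.25, -0.16, 0], -0.047],
    [0, [-0.26, -0.15, 0], -0.047],
    [0, [-0.26, -0.13, 0], -0.047],
    [0, [-0.27, -0.13, 0], -0.047],
    [0, [-0.28, -0.11, 0], -0.047],
    [0, [-0.28, -0.1, 0], -0.047],
    [0, [-0.29, -0.09, 0], -0.047],
    [0, [-0.29, -0.07, 0], -0.047],
    [0, [-0.29, -0.06, 0], -0.047],
    [0, [-0.29, -0.04, 0], -0.047],
    [0, [-0.3, -0.03, 0], -0.047],
  ],
)

```text
clock: 18.25
position: [0.6007, -0.2791, 0.0727]
ee_rot: [0.524, -0.523, 0.474, -0.477]
contact_force: [3.8, 0.5, -2.6]
width: 0.0
```

>>> arm_command(
  commands=[
    [0, [-0.3, -0.02, 0], -0.047],
    [0, [-0.29, 0, 0], -0.047],
    [0, [-0.3, 0.01, 0], -0.047],
    [0, [-0.3, 0.03, 0], -0.047],
    [0, [-0.29, 0.04, 0], -0.047],
    [0, [0, 0, 0], 0],
    [0, [0, 0, 0], 0],
    [0, [0, 0, 0], 0],
  ],
)

```text
clock: 19.05
position: [0.5846, -0.2783, 0.0718]
ee_rot: [-0.465, 0.465, -0.532, 0.533]
contact_force: [0.3, 0.4, 0.1]
width: -0.0002
```

```bash
python3 st.py ;python3 -c "
from wh import *
wheel(manip.get_image('top'))"
```

```text
t 19.05 tcp [ 0.5846 -0.2783  0.0718] r 0.0639 ang -99.2 xyaw -97.7 F [0.3  0.45 0.07] w -0.0002 q [-0.55  0.52  1.59 -0.    1.04  1.15]
lug phase mod45 19.3 n 235 coh 0.94 stud 67 19.7
```

>>> arm_command(
  commands=[
    [0, [-0.3, 0.04, 0], -0.05],
    [0, [-0.3, 0.06, 0], -0.05],
    [0, [0, 0, 0], 0],
    [0, [0, 0, 0], 0],
  ],
)

```text
clock: 19.5
position: [0.5784, -0.2771, 0.0714]
ee_rot: [-0.438, 0.438, -0.555, 0.555]
contact_force: [-0.4, -0.5, 1.0]
width: -0.0001
```

```bash
python3 st.py ;python3 -c "
from wh import *
wheel(manip.get_image('top'))"
```

```text
t 19.5 tcp [ 0.5784 -0.2771  0.0714] r 0.0641 ang -104.8 xyaw -103.4 F [-0.43 -0.47  0.98] w -0.0001 q [-0.56  0.51  1.6  -0.    1.03  1.25]
lug phase mod45 12.3 n 233 coh 0.94 stud 67 13.2
```

>>> arm_command(
  commands=[
    [0, [0, 0, 1.0], 0],
    [0, [0, 0, 2.0], 0],
    [0, [0, 0, 3.0], 0],
    [0, [0, 0, 3.0], 0],
    [0, [0, -3.0, 3.0], 0],
    [0, [0, -3.0, 1.0], 0],
    [0, [0, -3.0, 0], 0],
    [0, [0, 0, 0], 0],
    [0, [0, 0, 0], 0],
    [0, [0, 0, 0], 0],
  ],
)

```text
clock: 20.55
position: [0.5781, -0.3661, 0.2013]
ee_rot: [0.438, -0.438, 0.555, -0.555]
contact_force: [-0.1, 1.0, 0.1]
width: 0.0004
```

```bash
python3 st.py d2;python3 -c "
from wh import *
wheel(manip.get_image('top'))
a=np.load('pics/top1.npz')['pixels'];b=np.load('pics/d2t.npz')['pixels']; cv2.imwrite('pics/d3.png',b[:,:,::-1])
"
```

```text
t 20.55 tcp [ 0.5781 -0.3661  0.2013] r 0.1518 ang -96.3 xyaw -103.4 F [-0.07  1.04  0.07] w 0.0004 q [-0.67  0.47  1.32  0.    1.35  1.14]
lug phase mod45 12.3 n 290 coh 0.94 stud 60 13.1
```

View pics/d2.png

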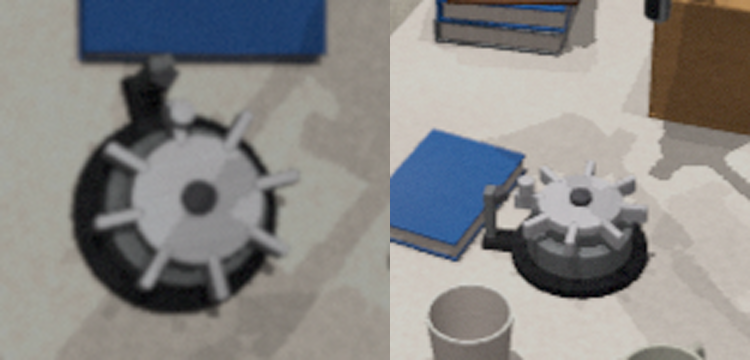

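View pics/d3.png

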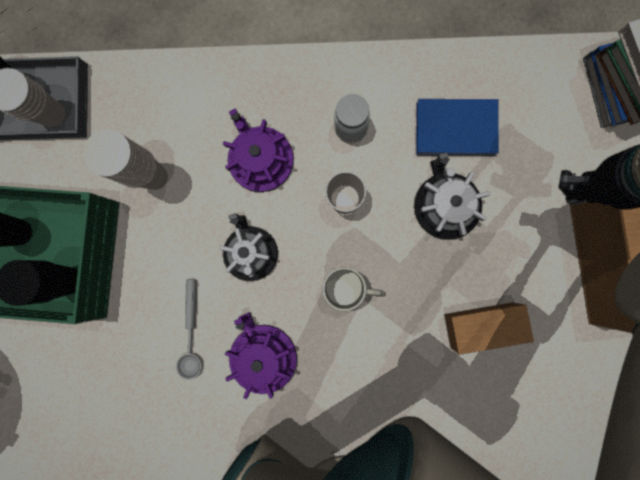

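The stud is at the pointer at 13.1°, against 12.4° for the pointer. I'll draw the arm back from the brown box, then compare the small wheel and the bystanders with the first picture.

>>> arm_command(
  commands=[
    [0, [0, 1.0, 3.0], 0],
    [0, [0, 2.0, 3.0], 0],
    [0, [0, 2.0, 2.0], 0],
    [0, [0, 0, 0], 0],
    [0, [0, 0, 0], 0],
    [0, [0, 0, 0], 0],
  ],
)

```text
clock: 21.3
position: [0.5777, -0.3171, 0.2798]
ee_rot: [0.437, -0.438, 0.556, -0.554]
contact_force: [-0.4, 0.1, -0.4]
width: -0.0002
```

```bash
python3 -c "
from wh import *
import st
b=grab('top','e1')['pixels']; wheel(dict(np.load('pics/e1.npz')))
a=np.load('pics/top1.npz')['pixels']
f=lambda i:cv2.resize(i[205:290,210:290,::-1],(390,415),interpolation=cv2.INTER_CUBIC)
cv2.imwrite('pics/e2.png',np.hstack([f(a),f(b)]))
for n,(u,v) in dict(paper=(346,195),mug=(352,290),jar=(352,117),stack=(118,160),spoon=(190,330),book=(458,128),tea=(488,328)).items():
  A=a[v-45:v+45,u-45:u+45].astype(np.float32).mean(-1);B=b[v-45:v+45,u-45:u+45].astype(np.float32).mean(-1)
  print(n,cv2.phaseCorrelate(cv2.Laplacian(cv2.GaussianBlur(A,(0,0),1),cv2.CV_32F),cv2.Laplacian(cv2.GaussianBlur(B,(0,0),1),cv2.CV_32F)))
"
```

```text
t 21.3 tcp [ 0.5777 -0.3171  0.2798] r 0.1033 ang -99.6 xyaw -103.5 F [-0.37  0.05 -0.37] w -0.0002 q [-0.61  0.39  1.25 -0.    1.5   1.2 ]
lug phase mod45 12.2 n 282 coh 0.94 stud 62 13.5
paper ((-0.02110724956795451, -0.07531210053863902), 0.9821332457036148)
mug ((0.10143723331826493, -0.131017008397734), 0.7209186087714301)
jar ((-0.06722120540440102, -0.0011220665707725175), 1.0170285622867536)
stack ((0.0012947392775402022, 0.00141083713278789), 1.0722810077078548)
spoon ((-0.0036780856899198966, 0.00830986988714244), 1.0750670508396478)
book ((0.0881906358210287, 0.008794073803976232), 1.0114496169855565)
tea ((-0.1910663576822671, -0.10415363267200917), 0.6483834301983868)
```

View pics/e2.png

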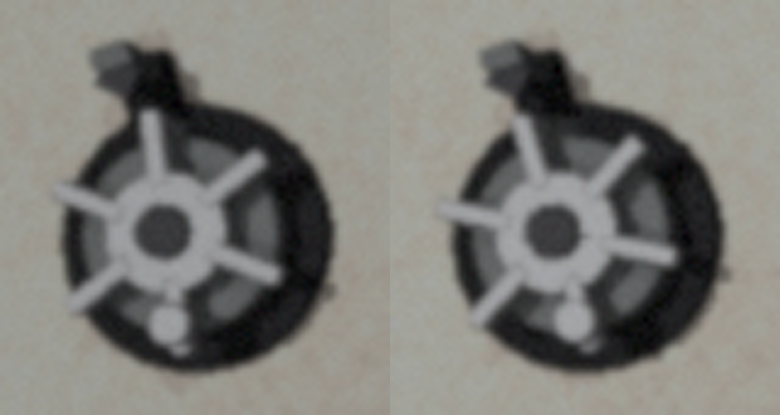

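The bystanders haven't moved, with shifts under 0.25 px. The small wheel, though, looks turned by several degrees. I'll track when that happened.

```bash
python3 -c "
from wh import *
import glob
def sm(im):
    W=world(im); z=W[...,2]; g=np.zeros(z.shape,bool); g[205:290,210:290]=1
    s=g&(z>.076)&(z<.09)
    n,l,st,ce=cv2.connectedComponentsWithStats(s.astype(np.uint8))
    out=[(st[i,4],ce[i].round(1).tolist(),W[l==i].mean(0).round(4).tolist()) for i in range(1,n) if st[i,4]>8 ]
    return out
for f in ['top1','a1t','a2t','a3t','a4t','a5t','a6t','a7t','b1t','b2t','c2t','d2t','e1']:
    im=dict(np.load('pics/'+f+'.npz')); print(f,sm(im)) 
print(sm(manip.get_image('top')))
"
```

```text
top1 [(np.int32(62), [244.4, 271.2], [0.472, 0.1808, 0.0829])]
a1t [(np.int32(59), [247.6, 270.3], [0.4735, 0.1748, 0.083])]
a2t [(np.int32(57), [247.4, 270.3], [0.4735, 0.1751, 0.083])]
a3t [(np.int32(59), [247.6, 270.4], [0.4734, 0.1748, 0.0829])]
a4t [(np.int32(59), [247.6, 270.4], [0.4734, 0.1748, 0.0828])]
a5t [(np.int32(61), [247.7, 270.4], [0.4734, 0.1746, 0.0828])]
a6t [(np.int32(58), [247.7, 270.5], [0.4732, 0.1746, 0.083])]
a7t [(np.int32(60), [247.6, 270.4], [0.4734, 0.1748, 0.0823])]
b1t [(np.int32(59), [247.6, 270.3], [0.4735, 0.1747, 0.0834])]
b2t [(np.int32(59), [247.6, 270.4], [0.4734, 0.1748, 0.0828])]
c2t [(np.int32(60), [247.7, 270.3], [0.4735, 0.1747, 0.0828])]
d2t [(np.int32(60), [247.6, 270.4], [0.4734, 0.1747, 0.0828])]
e1 [(np.int32(56), [247.5, 270.2], [0.4737, 0.175, 0.0827])]
[(np.int32(59), [247.6, 270.4], [0.4734, 0.1748, 0.0828])]
```

The small wheel's stud shifted about 6 mm in the first 1.5 s, while the arm was nowhere near it, so it probably settled into its own click. It hasn't moved since and is within the 12 mm limit. I'll leave it alone and hand in.

```bash
python3 -c "
from rig import manip
print(manip.sign_off())"
```

```text
the job is handed in; nothing more can be done
None
```

I turned the larger wheel four clicks clockwise with the closed fingertip, pushing only, and handed the job in at about 21 s of the 56 s allowed.

- **Last click before the pointer:** after the third click the stud was at 58° (the click is at 57.4°). The wheel rested there for more than 1 s before I gave it the final single click.
- **At the pointer:** the wheel now rests with its stud at about 13° and its lugs at 12.2°. The pointer is at 12.4°, so it is within about 1° and did not run past.
- **Arm:** raised clear, with the wrist force near zero.
- **Bystanders:** the cup, mug, jar, stack, spoon, book and tea box all match the first picture to within a quarter of a pixel. The mug and tea box matches are weaker because the arm's shadow crosses them.

**What didn't go as expected:**
- **Small wheel moved slightly:** its stud shifted about 6 mm in the first 1.5 s, while the arm was about 0.3 m or more from it. I think it settled into its own click. It has not moved since and is under the 12 mm limit, but this was not a perfect zero.
- **Wheel does not snap fully on:** after the first click the wheel stopped about 6.5° short, held by friction. I pushed each later click all the way onto its mark.

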